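# Put the analyser's reagent tray back in order

### The arm

A 6-joint arm with a two-finger parallel gripper is mounted at the origin on a cart in front of the work surface, level with it; the furniture and walls round the work are solid. World frame = base frame: x ahead of the robot, y to its left, z up, the work surface at z = 0. Lengths are in m, angles in rad, forces in N, time in s.
With the tool pointing down it reaches from about 0.3 to 0.85 m from the base axis. Payload 5.4 kg.
Tool frame: the origin (TCP) lies at the very end of the fingers, on their centre line; the grasp point (between the pads) lies grip_depth behind it (grip_depth is the distance from the TCP to the grasp point, in m); z points along the fingers, y is the line along which they close (so a half turn about z gives the same grasp; the last joint's range is limited). The gripper opens to 85 mm and grips with 20 to 120 N. Pads are 22 mm wide; open, the fingers measure 114 mm over their backs; the gripper's body (76 mm by 85 mm) begins 54 mm behind the grasp point. The pads swing forward as they close: fully open they stand 13 mm farther back than shut.
Start: joints at [-1.439, 0.158, 1.597, -0, 1.386, -0.21], TCP at [0.193, -0.542, 0.199] pointing down, gripper open.
Joint ranges: [-2.91, 2.91], [-0.94, 2.29], [0.18, 2.7], [-1.29, 4.43], [0.17, 2.64], [-3, 3]. Speed limits (rad/s): [2.57, 2.57, 3.14, 3.14, 3.14, 3.14].

### API

Orientations are given as a unit quaternion [w, x, y, z].
In Python, from cell import * gives the robot as it stands. Calls block until the motion is done:
- reach(position, orientation): joint-space move of the TCP to a pose.
- movel(position, ori=None, feed=0.15, max_force=None): straight line of the TCP; ori=None keeps the orientation; feed is the mean speed in m/s. With max_force (N) it stops when the force on the tool has changed by that much, and returns True; else False.
- goto_joints(angles): joint-space move.
- command_gripper(opening, newtons=None): finger opening in m; newtons is the grip in N (None keeps the last); returns when the fingers have stopped.
- sleep(seconds).
- solve_ik(position, orientation): joint angles nearest the present ones, or None.
- capture(name): name is "scene" or "top" or "wrist"; returns (picture, depth): 400x640x3 uint8, red, green, blue; 400x640 float32, m along the optical axis (not along the pixel's ray), 0 where there is no reading.
- camera_info(name): a dict with "vfov" (degrees; the focal length in pixels is half the picture's height over the tangent of half this angle, whatever the lens; pixels are square), "cx", "cy" (the principal point, pixels), "k1" (the pictures are not rectified: a ray, as slopes to the right and down, at radius r is drawn at 1 + k1 r^2 times it, then the intrinsics apply), "view" (4x4, takes a point from world to camera coordinates). Camera axes: x right, y down, z forward; pixel columns grow to the right and rows downward; lengths in m; the calibration is good to about 2 mm. A picture is of the moment at which its call begins: read the wrist's pose just before it. camera_info takes no time and is no camera call; for the wrist camera it gives the pose at the moment of the call.
A pose or a line that the arm cannot do raises Unreachable and nothing moves.
- finish_job(): hands the job in; it is judged then, once.
Readings, each from a call of its own:
- current_time_s(): time.
- current_joints(): joint angles.
- current_dq(): joint speeds.
- current_effort(): joint torques, N m.
- current_tcp_pos(): TCP position.
- current_orientation(): TCP orientation.
- current_wrist_force(): force on the tool from outside, world axes, zero at the start.
- current_torque(): the same for the moment, N m.
- current_grip_width(): finger opening in m.
- current_grasp_force(): force on a finger pad.
Only numpy, scipy, OpenCV 4.12 (cv2) and the standard library are available. Lean on these libraries where they do the work, as an engineer would, in place of code of your own. Each camera call takes 0.05 s, during which the arm holds its last target. There are 200 camera calls.

### The job

The four things in the analyser's reagent tray were put back in the wrong cut-outs: change them round so that the amber bottle, the small white bottle, the vial and the flat chip case each sit fully down in the cut-out made for its own shape and size. The white paper pad next to the tray is free for setting something down on the way. Keep the bottles and the vial upright, set everything down gently and leave the glass beaker where it stands.

Things in the scene. Friction and masses are not known exactly. Their poses are not given: they have to be found in the camera images.
- amber_bottle_center (a point): Amber glass bottle with black screw cap, standing: body 60 mm in diameter up to about 80 mm, then shoulder, cap 37 mm in diameter from 102 to 118 mm; 118 mm tall, 0.19 kg. Point: on its axis, 59 mm above its foot. Its z axis points up out of its cap when it stands. At the start it stands on top of the insert with the smallest cut-out, covering it.
- white_bottle_center (a point): Small white plastic bottle with blue screw cap, standing: body 47 mm in diameter up to about 68 mm, cap 29 mm in diameter from 85 to 98 mm; 98 mm tall, 0.11 kg. Point: on its axis, 49 mm above its foot. Its z axis points up out of its cap when it stands. At the start it stands loosely in the large round cut-out.
- vial_center (a point): Small sample vial of amber glass with blue crimp cap, standing: 15 mm in diameter, 42 mm tall, 12 g. Point: on its axis, 21 mm above its foot. Its z axis points up out of its cap when it stands. At the start it stands in the rectangular cut-out.
- chip_case_center (a point): Flat dark grey chip case with a snap lid, lying: 42 mm along its x, 62 mm along its y, 14 mm thick, 22 g. Point: its centre, 7 mm above its underside; z up. At the start it lies on top of the insert with the medium round cut-out, covering most of it.
- cutout_large: Dark grey foam insert, 91 mm (x) by 81 mm (y), one of four side by side in any order in a long fixed white tray; y runs along the tray, x across it (108 mm, no neighbours that way). Large round cut-out, 72 mm in diameter, 18 mm deep, for the amber bottle. Flat light floor, 2 mm bevel. Origin: centre of the mouth, in the tray's top plane 28 mm above the bench; z up.
- cutout_medium: Dark grey foam insert, 91 mm (x) by 81 mm (y), one of four side by side in any order in a long fixed white tray; y runs along the tray, x across it (108 mm, no neighbours that way). Medium round cut-out, 58 mm in diameter, 18 mm deep, for the white bottle. Flat light floor, 2 mm bevel. Origin: centre of the mouth, in the tray's top plane 28 mm above the bench; z up.
- cutout_small: Dark grey foam insert, 91 mm (x) by 81 mm (y), one of four side by side in any order in a long fixed white tray; y runs along the tray, x across it (108 mm, no neighbours that way). Small round cut-out, 26 mm in diameter, 12 mm deep, for the vial. Flat light floor, 2 mm bevel. Origin: centre of the mouth, in the tray's top plane 28 mm above the bench; z up.
- cutout_case: Dark grey foam insert, 91 mm (x) by 81 mm (y), one of four side by side in any order in a long fixed white tray; y runs along the tray, x across it (108 mm, no neighbours that way). Rectangular cut-out, 53 mm (x) by 72 mm (y), 6 mm deep, for the chip case (x along x, either way round). Flat light floor, 2 mm bevel. Origin: centre of the mouth, in the tray's top plane 28 mm above the bench; z up.
- bench_pad: White paper bench pad, 120 x 120 x 2 mm, fixed flat on the bench between the robot and the tray, clear all round: the free spot for setting something down on the way. Origin: centre of its underside on the bench.
- beaker_center (a point): Small clear glass beaker, 46 mm in diameter, 60 mm tall, standing empty on the bench to the right of the pad; a bystander. Point: on its axis, 30 mm above its foot.
Not all that is in view belongs to the job. There is more than one size of the part that bears white_bottle_center; the job needs the smaller.

How it is judged:
By the outcome, as a careful person would: the job done as asked, in the order asked, and still so for the second after the job is handed in, with the robot touching nothing.
It also fails if it takes over 118 s, if anything falls off the work surface, if the arm or the gripper's body presses on something with over 40 N, if the wrist force passes 120 N, or if a joint passes its speed limit or range.

## Working session

There is one attempt and no reset: what is moved stays moved. The work goes in short steps, each a Python script; the robot and the scene stay as the last script left them, time stands still between calls to the robot, and variables do not carry over. Pictures are saved under pics/ and viewed, at most 14 in all, crops included, and the job is handed in when it is done.

```bash
ls; mkdir -p pics; python3 - <<'E'
from cell import *
import cv2,numpy as np
for n in ("scene","top"):
    p,d=capture(n); cv2.imwrite(f"pics/{n}0.png",p[:,:,::-1]); np.save(f"pics/{n}0.npy",d)
    i=camera_info(n); print(n,{k:(np.round(v,3).tolist()) for k,v in i.items()})
print(current_time_s(),current_orientation(),current_grip_width())
try: print(grip_depth)
except Exception as e: print(e)
E
```

```text
pics
scene {'vfov': 55.892, 'cx': 316.343, 'cy': 202.883, 'k1': 0.025, 'view': [[0.886, -0.463, 0.009, -0.619], [-0.206, -0.411, -0.888, 0.041], [0.415, 0.786, -0.459, 0.928], [0.0, 0.0, 0.0, 1.0]]}
top {'vfov': 48.028, 'cx': 322.3, 'cy': 199.185, 'k1': -0.12, 'view': [[0.041, -0.999, -0.0, -0.34], [-0.976, -0.04, -0.215, 0.492], [0.214, 0.009, -0.977, 0.862], [0.0, 0.0, 0.0, 1.0]]}
0.1 [-8.37631598e-04  9.85432819e-01  1.70063097e-01  2.90916007e-05] 0.08536267997551313
0.0187
```

View pics/scene0.png

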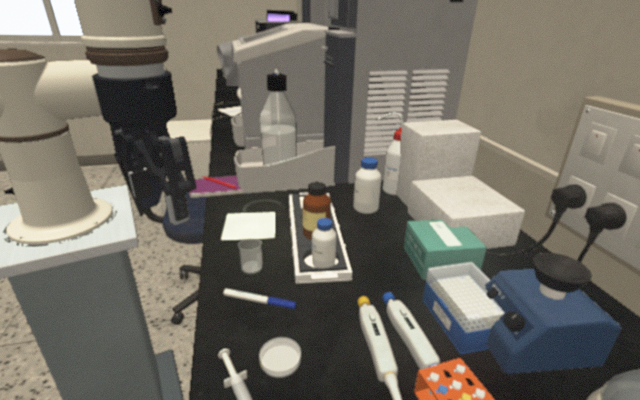

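View pics/top0.png

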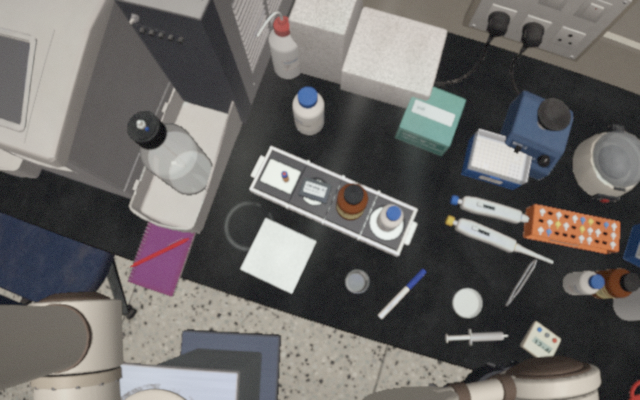

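```bash
cat > h.py <<'E'
from cell import *
import numpy as np, cv2
def ray(n,u,v,info=None):
    i=info or camera_info(n); f=200/np.tan(np.radians(i["vfov"])/2)
    xd=np.array([(u-i["cx"])/f,(v-i["cy"])/f]); x=xd.copy()
    for _ in range(20): x=xd/(1+i["k1"]*(x@x))
    V=np.array(i["view"]); R=V[:3,:3]; return -R.T@V[:3,3], R.T@np.array([x[0],x[1],1])
def at(n,u,v,z,info=None):
    o,d=ray(n,u,v,info); return o+d*(z-o[2])/d[2]
E
python3 - <<'E'
import cv2
p=cv2.imread("pics/top0.png")[135:300,235:435]
cv2.imwrite("pics/topc.png",cv2.resize(p,None,fx=3.6,fy=3.6,interpolation=cv2.INTER_CUBIC))
E
```

```text
(no output)
```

View pics/topc.png

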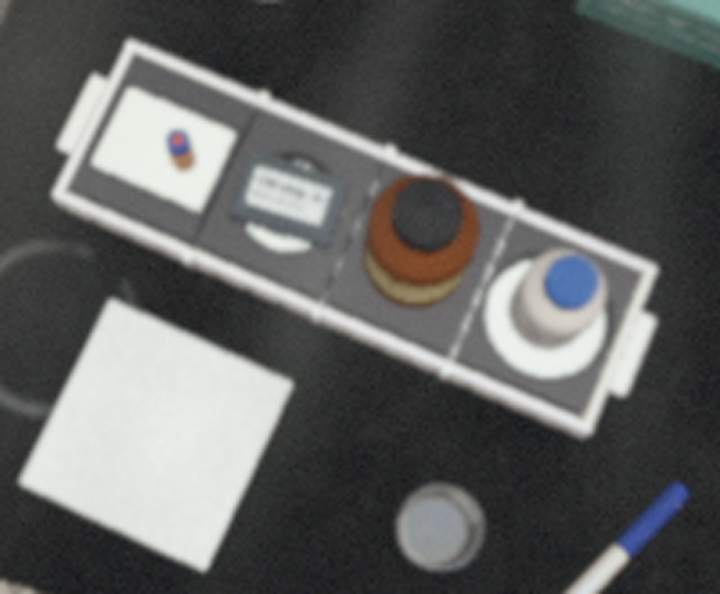

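```bash
python3 - <<'E'
from h import *
P=lambda u,v,z: at("top",235+u/3.6,135+v/3.6,z)
for n,u,v,z in [("TL",130,40,.028),("TR",657,268,.028),("BR",588,436,.028),("BL",55,197,.028),("c1",130,88,.028),("c2",238,128,.028),("c3",200,212,.028),("c4",92,157,.028),("large",546,317,.01),
 ("vial",179,138,.064),("amber",430,213,.146),("white",572,280,.108),("case",286,193,.042),("casecorner",[252,152],0,.042),
 ("beaker",440,520,.06),("pad1",113,300,.002),("pad2",293,383,.002),("pad3",206,570,.002),("pad4",20,482,.002)]:
    if not isinstance(u,list): print(n,P(u,v,z).round(4)[:2])
print("case edge", [P(u,v,.042).round(4)[:2].tolist() for u,v in [(252,155),(343,180),(325,245),(232,215)]])
i=camera_info("wrist"); print(np.round(i["view"],3).tolist(),i["vfov"],i["k1"],i["cx"],i["cy"],current_tcp_pos())
E
```

```text
TL [ 0.6241 -0.204 ]
TR [ 0.4977 -0.5197]
BR [ 0.3985 -0.48  ]
BL [ 0.5256 -0.1664]
c1 [ 0.5941 -0.2061]
c2 [ 0.5719 -0.2717]
c3 [ 0.5201 -0.2522]
c4 [ 0.5507 -0.1865]
large [ 0.4693 -0.4575]
vial [ 0.5544 -0.2408]
amber [ 0.4974 -0.3789]
white [ 0.473  -0.4576]
case [ 0.5301 -0.3022]
beaker [ 0.3467 -0.3945]
pad1 [ 0.4703 -0.2013]
pad2 [ 0.4254 -0.3104]
pad3 [ 0.315  -0.2651]
pad4 [ 0.3604 -0.1539]
case edge [[0.552, -0.2815], [0.5392, -0.3348], [0.5005, -0.3259], [0.5159, -0.2718]]
[[0.335, -0.942, -0.003, -0.574], [-0.901, -0.322, 0.289, -0.038], [-0.274, -0.095, -0.957, 0.381], [0.0, 0.0, 0.0, 1.0]] 62.63686980675493 -0.04647322038657736 322.2794615970065 195.96352981570072 [ 0.1926271  -0.54115008  0.19801521]
```

```bash
cat >> h.py <<'E'
TY=np.radians(-21.9); ex=np.array([np.cos(TY),np.sin(TY)]); ey=np.array([-ex[1],ex[0]])
def q(yaw_y_deg):  # tool down, closing line at this yaw
    a=np.radians(yaw_y_deg+90)/2; return [0,np.cos(a),np.sin(a),0]
def look(name,fx=1):
    i=camera_info("wrist"); p,d=capture("wrist"); cv2.imwrite(f"pics/{name}.png",p[:,:,::-1])
    np.savez(f"pics/{name}.npz",d=d,**{k:np.array(v) for k,v in i.items()})
def wat(name,u,v,z):
    return at("wrist",u,v,z,np.load(f"pics/{name}.npz")) 
E
python3 - <<'E'
from h import *
reach([.53,-.302,.23],q(-14)); print(current_time_s(),current_tcp_pos(),current_joints().round(2)); look("w1")
E
```

```text
1.6333 [ 0.52931849 -0.30296688  0.22982858] [-0.72  0.23  1.45 -0.    1.46 -0.47]
```

View pics/w1.png

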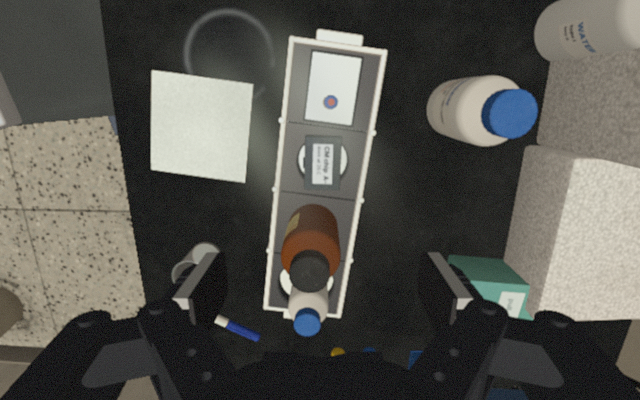

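```bash
python3 - <<'E'
import cv2
p=cv2.imread("pics/w1.png")[25:215,265:405]
cv2.imwrite("pics/w1c.png",cv2.resize(p,None,fx=3,fy=3,interpolation=cv2.INTER_CUBIC))
E
```

```text
(no output)
```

View pics/w1c.png

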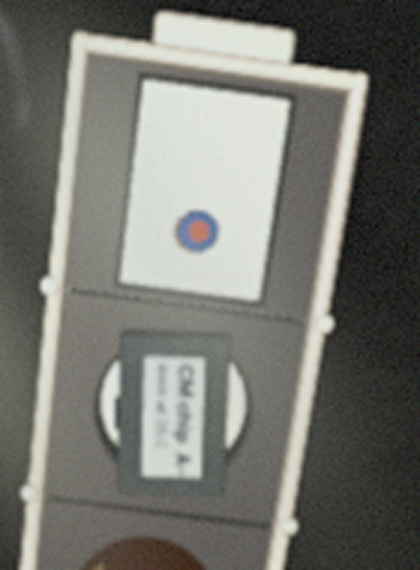

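```bash
python3 - <<'E'
from h import *
P=lambda u,v,z: wat("w1",265+u/3,25+v/3,z)[:2].round(4)
def m(l,z): return np.mean([P(u,v,z) for u,v in l],0)
c=[(122,332),(232,332),(228,492),(117,490)]
C=[P(u,v,.042) for u,v in c]; print("case",m(c,.042),np.linalg.norm(C[0]-C[1]),np.linalg.norm(C[1]-C[2]))
d=(C[1]-C[0]+C[2]-C[3]); print("yaw",np.degrees(np.arctan2(d[1],d[0])))
r=[(142,80),(292,98),(261,299),(119,282)]
R=[P(u,v,.022) for u,v in r]; print("rect",m(r,.022),np.linalg.norm(R[0]-R[1]),np.linalg.norm(R[1]-R[2]))
d=(R[1]-R[0]+R[2]-R[3]); print("yaw",np.degrees(np.arctan2(d[1],d[0])))
print("med",P(173,405,.010),P(98,405,.010),P(248,405,.010)); print("vial",P(197,231,.064))
E
```

```text
case [ 0.530425 -0.300575] 0.04030942817753684 0.06075796244114844
yaw -14.623785803413565
rect [ 0.5601 -0.2259] 0.05474029594366476 0.07271863585079134
yaw -20.55604521958345
med [ 0.5291 -0.3031] [ 0.4996 -0.2957] [ 0.5586 -0.3105]
vial [ 0.5537 -0.2382]
```

```bash
cat >> h.py <<'E'
def pick(x,y,z,yaw,opening,N=25,above=.06):
    command_gripper(opening)
    reach([x,y,z+above],q(yaw))
    hit=movel([x,y,z],feed=.12,max_force=8)
    command_gripper(0,N)
    print("pick hit",hit,"w",current_grip_width(),"F",current_grasp_force(),"tcp",np.round(current_tcp_pos(),4),"t",current_time_s())
def place(x,y,z,yaw,lift,opening,above=.04):
    p=current_tcp_pos(); movel([p[0],p[1],lift],feed=.25)
    reach([x,y,lift],q(yaw))
    print("carry w",current_grip_width())
    movel([x,y,z+.02],feed=.2)
    hit=movel([x,y,z-.003],feed=.03,max_force=3)
    print("place hit",hit,"tcp",np.round(current_tcp_pos(),4)-[x,y,z],"F",np.round(current_wrist_force(),1))
    command_gripper(opening)
    p=current_tcp_pos(); movel([p[0],p[1],p[2]+above],feed=.12)
    print("t",current_time_s())
E
python3 - <<'E'
from h import *
pick(.5304,-.301,.034,-14.6,.075)
place(.393,-.2327,.008,-21,.12,.065)
look("w2")
E
```

```text
pick hit False w -0.00037123303291330365 F 0.0 tcp [ 0.5304 -0.301   0.034 ] t 3.9
carry w -0.00012862292504537112
place hit False tcp [ 1.0e-04 -1.0e-04 -2.9e-03] F [ 0.5  0.4 -0.3]
t 7.6917
```

View pics/w2.png

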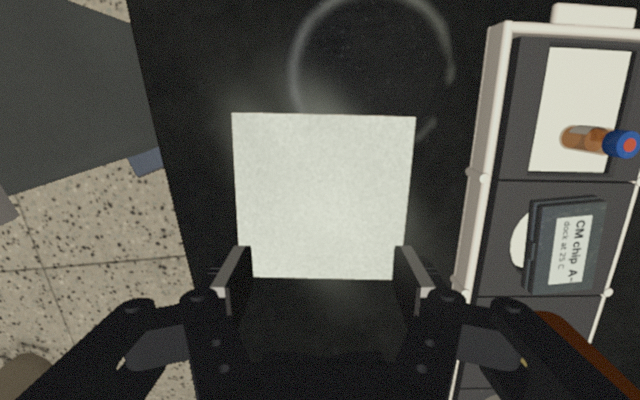

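```bash
python3 - <<'E'
import cv2
p=cv2.imread("pics/w2.png")[170:320,470:640]
cv2.imwrite("pics/w2c.png",cv2.resize(p,None,fx=4,fy=4,interpolation=cv2.INTER_CUBIC))
E
```

```text
(no output)
```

View pics/w2c.png

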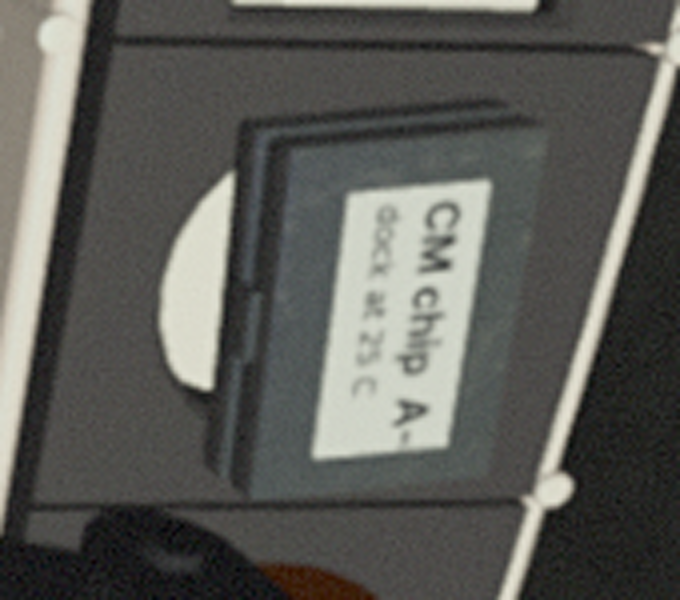

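```bash
python3 - <<'E'
from h import *
c=[(284,146),(546,125),(492,485),(240,498)]
C=np.array([wat("w2",470+u/4,170+v/4,.042)[:2] for u,v in c]); d=(C[1]-C[0]+C[2]-C[3]); yaw=np.degrees(np.arctan2(d[1],d[0]))
x,y=C.mean(0); print(x,y,yaw,np.linalg.norm(C[0]-C[1]),np.linalg.norm(C[1]-C[2]))
pick(x,y,.029,yaw,.07)
E
```

```text
0.5285940625929892 -0.30148142643306863 -17.849282260887623 0.040438199726634386 0.061812681753923855
pick hit False w -0.00029478103847874323 F 0.0 tcp [ 0.5286 -0.3015  0.029 ] t 9.9583
```

```bash
python3 - <<'E'
from h import *
print(current_wrist_force().round(1)); look("w3")
p,d=capture("scene"); 
a=cv2.imread("pics/w3.png")
cv2.imwrite("pics/w3s.png",np.vstack([a[130:400,100:560],cv2.resize(p[150:300,200:380,::-1],(460,330))[:330]]))
E
```

```text
[ 0.8  0.7 -0.5]
```

View pics/w3s.png

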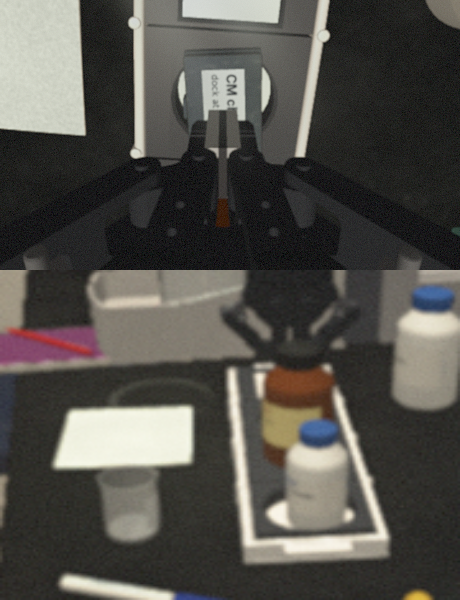

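```bash
python3 - <<'E'
from h import *
z=np.load("pics/w3.npz"); d=z["d"]
V=z["view"]
def X(u,v):
    o,r=ray("wrist",u,v,z); return o+r*d[v,u]
for u,v in [(313,243),(312,250),(327,245),(335,250),(318,260),(313,275),(335,270),(300,225),(350,200),(320,140),(250,230),(272,170),(393,220)]: print((u,v),d[v,u].round(3),X(u,v).round(4))
E
```

```text
(313, 243) 0.147 [ 0.5277 -0.2898  0.0702]
(312, 250) 0.139 [ 0.5277 -0.2894  0.0781]
(327, 245) 0.145 [ 0.5337 -0.2917  0.0724]
(335, 250) 0.14 [ 0.5368 -0.2928  0.0771]
(318, 260) 0.132 [ 0.53   -0.2908  0.0858]
(313, 275) 0.12 [ 0.5286 -0.2897  0.0985]
(335, 270) 0.124 [ 0.5362 -0.2927  0.0939]
(300, 225) 0.174 [ 0.5198 -0.2896  0.0431]
(350, 200) 0.172 [ 0.5488 -0.2851  0.0408]
(320, 140) 0.181 [ 0.5426 -0.2527  0.0228]
(250, 230) 0.191 [ 0.488  -0.2892  0.0278]
(272, 170) 0.179 [ 0.5129 -0.2595  0.029 ]
(393, 220) 0.188 [ 0.5687 -0.3081  0.029 ]
```

```bash
python3 - <<'E'
from h import *
z=np.load("pics/w3.npz"); d=z["d"]
def X(u,v):
    o,r=ray("wrist",u,v,z); return o+r*d[v,u]
for u in (314,330):
  for v in range(226,246,2): print((u,v),X(u,v).round(4))
print(current_tcp_pos(),grip_depth,current_joints(),solve_ik(current_tcp_pos(),current_orientation()))
E
```

```text
(314, 226) [ 0.5265 -0.2927  0.0424]
(314, 228) [ 0.5263 -0.2933  0.0436]
(314, 230) [ 0.5258 -0.2947  0.0427]
(314, 232) [ 0.5254 -0.2959  0.0425]
(314, 234) [ 0.525  -0.2971  0.0422]
(314, 236) [ 0.5247 -0.2981  0.0424]
(314, 238) [ 0.5245 -0.2988  0.0434]
(314, 240) [ 0.528  -0.2902  0.0664]
(314, 242) [ 0.5283 -0.2895  0.0702]
(314, 244) [ 0.5281 -0.2902  0.0708]
(330, 226) [ 0.5346 -0.2954  0.042 ]
(330, 228) [ 0.5342 -0.2964  0.0423]
(330, 230) [ 0.5339 -0.2976  0.042 ]
(330, 232) [ 0.5336 -0.2985  0.0425]
(330, 234) [ 0.5332 -0.2996  0.0424]
(330, 236) [ 0.5329 -0.3007  0.0426]
(330, 238) [ 0.5326 -0.3018  0.0427]
(330, 240) [ 0.5351 -0.292   0.0675]
(330, 242) [ 0.5349 -0.2924  0.0687]
(330, 244) [ 0.535  -0.2921  0.0714]
[ 0.5285942  -0.30145861  0.02896459] 0.0187 [-7.16645093e-01  4.24119372e-01  1.62840029e+00  2.60520240e-05
  1.08912881e+00 -4.05176498e-01] [-7.16645093e-01  4.24119372e-01  1.62840029e+00  2.60520240e-05
  1.08912881e+00 -4.05176498e-01]
```

```bash
python3 - <<'E'
from h import *
x,y,_=current_tcp_pos()
print(movel([x,y,-.005],feed=.03,max_force=3),current_tcp_pos(),current_wrist_force().round(1),current_time_s())
movel([x,y,.05],feed=.15)
E
```

```text
True [ 0.52849739 -0.30138622  0.00915807] [-0.8  0.8  4.6] 10.7667
```

```bash
python3 - <<'E'
from h import *
pick(.5286,-.3015,-.004,-17.8,.07)
if current_grip_width()>.03:
    place(.393,-.2327,-.030,-21,.08,.065)
    look("w4")
E
```

```text
pick hit False w 0.04155377782549478 F 25.638135373592377 tcp [ 0.5295 -0.3023 -0.0026] t 13.125
carry w 0.041551576943955254
place hit True tcp [-0.0002  0.0002  0.0008] F [ 1.  -0.4  0.7]
t 16.325
```

```bash
ls pics/w4.png
```

```text
pics/w4.png
```

```bash
python3 - <<'E'
from h import *
x,y=.473,-.4565
movel(list(current_tcp_pos()[:2])+[.15],feed=.25)
command_gripper(.078)
reach([x,y,.15],q(-21)); look("w5")
print(movel([x,y,.015],feed=.12,max_force=5),current_tcp_pos(),current_time_s())
E
```

```text
False [ 0.47359705 -0.45728687  0.01618539] 19.6417
```

View pics/w5.png

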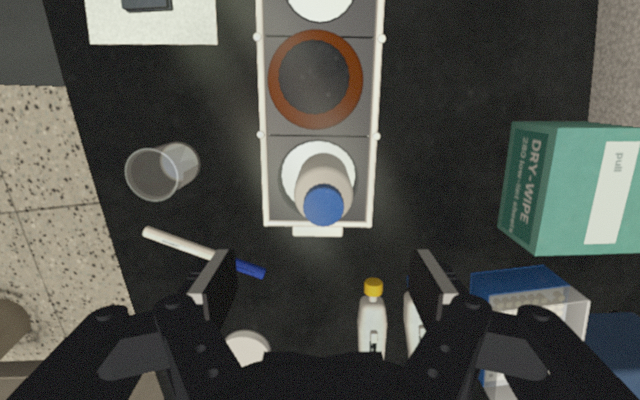

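```bash
python3 - <<'E'
from h import *
for n,u,v,z in [("white",323,205,.108),("large",318,177,.010),("lt",320,140,.01),("amber",314,77,.146),("med top",320,23,.01)]: print(n,wat("w5",u,v,z).round(4)[:2])
command_gripper(0,25)
print(current_grip_width(),current_grasp_force(),current_tcp_pos())
E
```

```text
white [ 0.4735 -0.4544]
large [ 0.4677 -0.4558]
lt [ 0.4826 -0.4226]
amber [ 0.4986 -0.3759]
med top [ 0.5194 -0.3271]
0.0453009028907626 26.030072249395744 [ 0.47328087 -0.45698472  0.01582116]
```

```bash
python3 - <<'E'
from h import *
place(.529,-.3045,.0158,-21,.19,.075,above=.16)
x,y=.498,-.3765
command_gripper(.08)
reach([x,y,.18],q(-21)); look("w6")
print(movel([x,y,.046],feed=.12,max_force=5),current_tcp_pos(),current_time_s())
E
```

```text
carry w 0.04549217820908887
place hit True tcp [-0.0004  0.0003 -0.0001] F [-1.1 -0.7  3.9]
t 25.025
False [ 0.49861572 -0.37717879  0.04713077] 26.9833
```

View pics/w6.png

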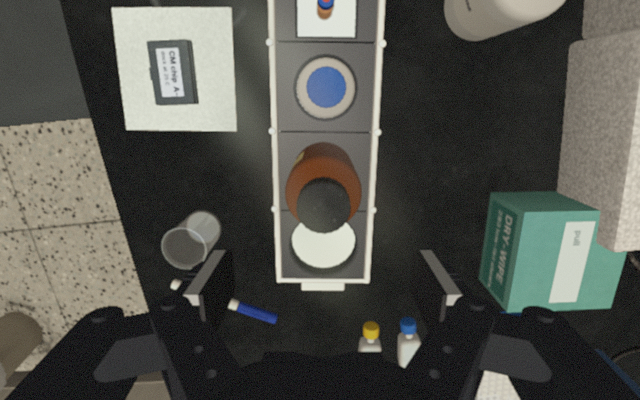

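```bash
python3 - <<'E'
from h import *
a=wat("w6",325,206,.146)[:2]; print("amber",a)
c=[(149,41),(192,39),(199,103),(156,106)]
C=np.array([wat("w6",u,v,.015)[:2] for u,v in c]);d=C[1]-C[0]+C[2]-C[3]; print("case",C.mean(0),np.degrees(np.arctan2(d[1],d[0])))
command_gripper(0,30); t=current_tcp_pos()
print(current_grip_width(),current_grasp_force(),t)
o=(a-t[:2]); o=ey*(o@ey); print("off",o)
if abs(o).max()<.008 and current_grip_width()>.05:
    place(.4687-o[0],-.4563-o[1],t[2]-.018,-21,t[2]+.045,.08,above=.16)
    command_gripper(.05)
    reach([.5537,-.2392,.10],q(-21)); look("w7")
E
```

```text
amber [ 0.4999744  -0.37514172]
case [ 0.39534883 -0.23342577] -18.89038653420271
0.05912761551659067 33.06142278830521 [ 0.49844993 -0.37710755  0.04713327]
off [0.0008924  0.00221992]
carry w 0.05845904959302002
place hit True tcp [-3.07598682e-04  3.19918009e-04 -3.32682441e-05] F [-0.6  0.5  4.5]
t 30.925
```

View pics/w7.png

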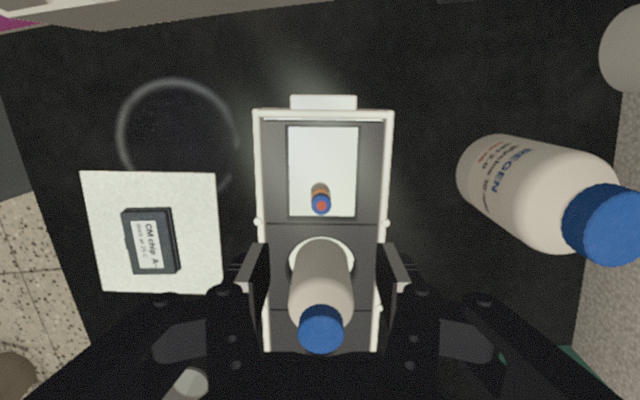

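```bash
python3 - <<'E'
from h import *
v=wat("w7",321,204,.064)[:2]; print("vial",v)
c=[(288,127),(356,127),(353,217),(290,217)]
print("rect",np.mean([wat("w7",a,b,.022)[:2] for a,b in c],0))
pick(v[0],v[1],.010,-21,.045,N=20)
if current_grip_width()>.01:
    movel([v[0],v[1],.16],feed=.2); reach([.472,-.448,.16],q(-21)); look("w8"); print(current_grip_width(),current_time_s())
E
```

```text
vial [ 0.5542864 -0.237163 ]
rect [ 0.55882846 -0.22667549]
pick hit False w 0.013520325085057752 F 20.28007586559397 tcp [ 0.5551 -0.2377  0.0112] t 33.8583
0.01301895039251969 35.7167
```

View pics/w8.png

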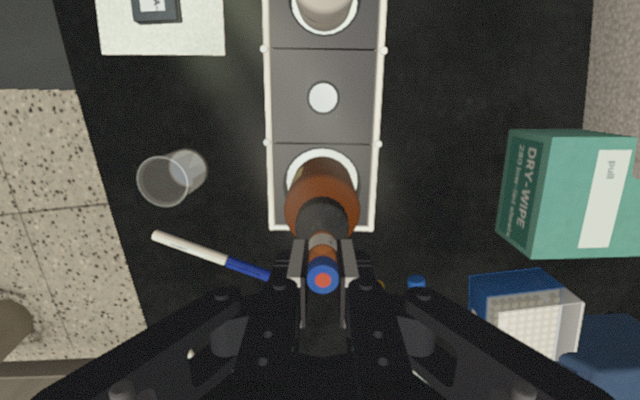

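```bash
python3 - <<'E'
from h import *
s=wat("w8",323,97,.016)[:2]; v=wat("w8",322,279,.2128)[:2]; t=current_tcp_pos()
o=v-t[:2]; print("small",s,"off",o); o=ey*(o@ey) if np.linalg.norm(o)<.006 else 0*o
place(s[0]-o[0],s[1]-o[1],.0052,-21,.16,.04,above=.15)
command_gripper(.065)
reach([.395,-.27,.10],q(-20)); look("w9"); print(current_time_s())
E
```

```text
small [ 0.49900938 -0.37766347] off [-0.00072617 -0.00044119]
carry w 0.013259650939144198
place hit True tcp [-2.63087355e-04  2.32351316e-04 -1.00000000e-04] F [0.2 0.7 4. ]
t 39.6083
40.7
```

View pics/w9.png

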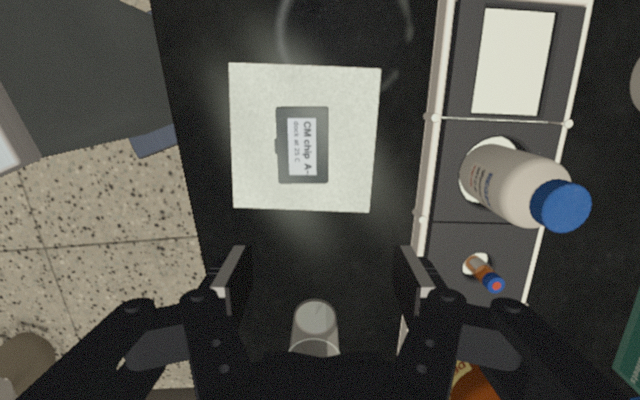

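```bash
python3 - <<'E'
from h import *
def quad(c,z):
    C=np.array([wat("w9",u,v,z)[:2] for u,v in c]); d=C[1]-C[0]+C[2]-C[3]
    return C.mean(0),np.degrees(np.arctan2(d[1],d[0])),np.linalg.norm(C[0]-C[1]),np.linalg.norm(C[1]-C[2])
c=quad([(277,106),(328,108),(327,184),(279,182)],.016); r=quad([(484,9),(554,12),(540,117),(473,109)],.022); print(c,r)
(x,y),yaw=c[:2]
pick(x,y,-.0215,yaw,.065,N=25)
z=current_tcp_pos()[2]
if current_grip_width()>.035:
    p=(r[0]+[.5592,-.2275]+[.5595,-.2267])/3 if 0 else np.mean([r[0],[.5588,-.2267],[.5601,-.2265]],0)
    print("goal",p)
    place(p[0],p[1],z+.020,-21.5,.10,.065,above=.16)
    reach([.45,-.30,.25],q(-21.5)); look("w10"); print(current_time_s())
E
```

```text
(array([ 0.39328718, -0.23178463]), np.float64(-22.377325984048355), np.float64(0.03921337260632393), np.float64(0.060425819689295404)) (array([ 0.56164518, -0.22628573]), np.float64(-23.003857954728748), np.float64(0.05187669167649959), np.float64(0.0742476653337419))
pick hit False w 0.04044147006901052 F 24.49343062005937 tcp [ 0.3942 -0.2328 -0.02  ] t 42.3167
goal [ 0.56018173 -0.22649524]
carry w 0.04034851086491581
place hit True tcp [-2.81725328e-04  1.95243695e-04  4.89050970e-05] F [-1.   0.2  4.3]
t 46.6917
47.425
```

View pics/w10.png

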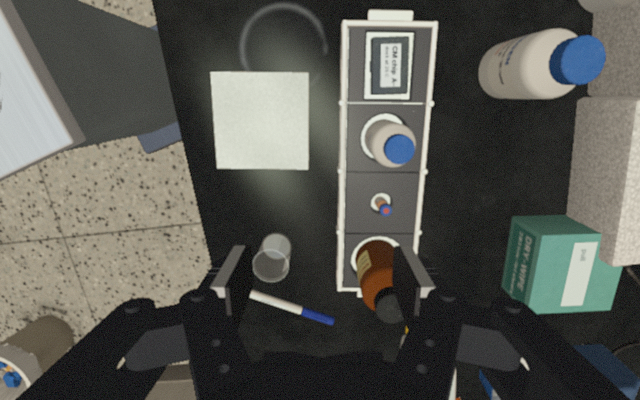

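```bash
python3 - <<'E'
from h import *
z=np.load("pics/w10.npz"); d=z["d"]
def Z(u,v):
    o,r=ray("wrist",u,v,z); return (o+r*np.median(d[v-1:v+2,u-1:u+2]))[2].round(4)
print("case corners",[Z(*p) for p in [(372,38),(407,42),(404,92),(373,90)]],"foam",Z(355,60),"vial",Z(386,210),"white",Z(400,150))
finish_job(); print(current_time_s())
E
```

```text
case corners [np.float64(0.0354), np.float64(0.0368), np.float64(0.0358), np.float64(0.0361)] foam 0.029 vial 0.0589 white 0.1087
the job is handed in; nothing more can be done
the job is handed in; nothing more can be done
```

The job is handed in: the amber bottle, white bottle, vial and chip case are each in their own cut-out, upright or flat. That rests on contact at the expected heights and the last wrist picture; depth readings also confirmed all but the amber bottle. The beaker was not touched, and the last clock reading before hand-in was about 47 s. My first two grasps closed above the chip case because the real fingertips sit about 33 mm behind the stated TCP, so I then touched the case top lightly to measure this and corrected for it.

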